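Moisture check on an assemblage panel

TASK

Check whether the plywood panel is dry: slide the lidded glue pot along the panel, without lifting it, from the red-ringed test mark onto the middle of the yellow parking mark and let go of it. Then take the orange moisture meter out of its wooden stand and hold it upright with its spring tip inside the small target ring at the centre of the test mark, pressing lightly so that the tip is pushed about half way in. Finish while still holding the meter there, and do not disturb the other things on the table.

Things in the scene. Friction and masses are not known exactly. Their poses are not given: they have to be found in the camera images.
- panel: Plywood panel, fixed flat on the table, 240 (its x) x 380 (its y) x 12 mm thick; its bare top is 12 mm above the table. Origin: centre of its underside, z up. Wooden pieces up to 38 mm tall are glued in a row along its far (+x) edge, from x = +69 mm outward; the rest of its top is flat and free.
- test_mark: Test mark printed flat on the panel (no thickness to feel): a thin red ring 120 mm across; at its centre a small target, a black ring of inner diameter 24 mm, outer 30 mm, on white with a 5 mm black dot. Origin: the centre of the target, on the panel's top (z = 12 mm). The pot covers the target at the start.
- park_mark: Parking mark printed flat on the panel: a yellow disc with a blue edge, 120 mm across. Origin: its centre, on the panel's top. It lies 150 to 200 mm from the test mark, on its left or its right.
- pot: Lidded blue enamel glue pot, loose, 0.3 to 0.65 kg, on the test mark. Origin: centre of its underside, z up. 100 mm across (white lid 106 mm); white ears at +-y reach 70 mm from its axis, 42 mm up. The lid is fast: its top is 66 mm up; on it a dark round wooden knob, 26 mm across, from 70 to 100 mm up (thinner neck below).
- stand: Fixed wooden block, 80 x 80 x 70 mm tall, with a vertical hole of 27 mm right through its centre, in which the meter hangs. Origin: centre of its underside. It stands left or right of the panel.
- meter: Pocket moisture meter, loose, 145 g, upright in the stand. Origin: on its axis at the end of the unpressed tip, z up. Heights above it: sprung steel tip, 8 mm thick, 0-22 mm; black shaft, 18 mm, 22-60; black collar, 38 mm, 60-66, resting on the stand's top; orange box, 36 mm (x) by 24 mm (y), 66-150, green screen on its -x face. Grip the box across its y.
- meter_tip (a point): The rounded end of the meter's steel tip (moves with the tip; on the meter's axis).
- plunger (a joint): How far the meter's sprung tip is pushed in, in m: 0 = free (22 mm stick out), 0.014 = fully in, against the stop. The spring gives 0.4 N per mm (half way in, 7 mm, about 3 N). The upper part of the exposed tip carries a red band, which has just vanished at half way.
- brush_jar: Bystander: glass jar, 72 mm across, 100 mm tall, with three brushes standing up to about 170 mm, loose, on the side of the panel opposite to the stand. Origin: centre of its underside.
- wheel: Bystander: loose flat wooden wheel, 72 mm across, 22 mm tall, with a hole; near the robot. Origin: centre of its underside.
- spool: Bystander: loose black spool, 44 mm across, 52 mm tall; near the robot. Origin: centre of its underside.
- blue_block: Bystander: loose blue wooden block, 40 x 90 x 28 mm, left (+y) of the panel. Origin: centre of its underside.
- paint_jar: Bystander: loose jar of paint with a yellow cap, 60 mm across, 75 mm tall, beyond the panel. Origin: centre of its underside.
Things that resemble listed ones, but are neither listed nor needed, are in the scene too. Leave any purple look-alike of the pot alone. What is shaped like the stand but black is not meant.

How it is judged (in metres and radians):
On the way, in this order (a step that is already met when the one before it is completed fails the run):
1. the pot stands on the parking mark, let go (horizontal distance between pot and park_mark below 0.015 m and angle between pot's own z axis and vertical below 0.06 rad and height (world z) of pot below 0.017 m and contact force between the fingers and pot below 0.05 N and linear speed of pot below 0.01 m/s), for 0.2 s.
2. the meter's tip rests on the target, upright, pressed part way in (horizontal distance between meter_tip and test_mark below 0.009 m and height (world z) of meter_tip below 0.018 m and angle between meter's own z axis and vertical below 0.14 rad and value of joint plunger between 0.0025 and 0.0125 m and contact force between meter and panel between 0.6 and 7 N), for 0.2 s.
At the end, for the whole second after the job is handed in: Pot flat on the panel within 15 mm of the parking mark, untouched; meter held by the fingers alone, still, within 8 degrees of upright, tip within 9 mm of the target's centre, pushed in 2.5 to 12.5 mm (of 14), pressing 0.6 to 7 N, through the last second (all of step 2 and horizontal distance between pot and park_mark below 0.015 m and angle between pot's own z axis and vertical below 0.06 rad and height (world z) of pot below 0.017 m and contact force between the fingers and meter above 1 N and contact force between meter and stand below 0.1 N and contact force between meter and pot below 0.1 N and contact force between the arm and pot below 0.05 N and linear speed of meter below 0.02 m/s); the arm keeps its last pose, push and grip.
It fails at once if the pot is lifted off the panel (more than 6 mm) or tipped (more than 14 degrees) (height (world z) of pot above 0.018 m or angle between pot's own z axis and vertical above 0.25 rad).
It fails at once if the meter is pressed hard on the panel (over 20 N) (contact force between meter and panel above 20 N).
It fails at once if a bystander is moved by more than 20 mm (distance of any of brush_jar, wheel, spool, blue_block, paint_jar from where it was at the start of the episode above 0.02 m).
It also fails if it takes over 64 s, if anything falls off the work surface, if the arm or the gripper's body presses on something with over 40 N, if the wrist force passes 120 N, or if a joint passes its speed limit or range.

ROBOT

A 6-joint arm with a two-finger parallel gripper is mounted at the origin on the work surface. World frame = base frame: x ahead of the robot, y to its left, z up, the work surface at z = 0. Lengths are in m, angles in degrees, forces in N, time in s.
With the tool pointing down it reaches from about 0.275 to 0.825 m from the base axis. Payload 4.9 kg.
Tool frame: the origin (TCP) lies on the centre line of the jaws, within the pads' length; the fingertips stand 25 mm ahead of it and the grasp point (between the pads) lies 6 mm ahead of it; z points along the fingers, y is the line along which they close (so a half turn about z gives the same grasp; the last joint's range is limited). The gripper opens to 85 mm and grips with 20 to 120 N. Pads are 22 mm wide; open, the fingers measure 114 mm over their backs; the gripper's body (76 mm by 85 mm) begins 54 mm behind the grasp point. The pads swing forward as they close: fully open they stand 13 mm farther back than shut.
Start: joints at [68.973, 18.69, -11.035, 60.275, 0, 82.311], TCP at [0.127, 0.535, 0.256] pointing down, gripper open.
Joint ranges: [-152.03, 152.03], [-55.5, 102.48], [-74.3, 77.21], [-110.64, 120.58], [-84.22, 78.4], [-180, 180]. Speed limits (degrees/s): [147.25, 147.25, 180, 180, 180, 180].

INTERFACE

Orientations are given as a 3x3 rotation matrix whose columns are the frame's x, y, z axes.
In Python, from station import arm gives the robot as it stands.
- The arm moves only by the tool servo_tool, never from a script. Its argument "commands" is a list of rows, each an object of numbers: "dx", "dy", "dz": the shift along the tool's x, y, z normalised to -1 to 1, where 1 is 25 cm; "wx", "wy", "wz": the turn, a rotation vector about the tool's x, y, z normalised to -1 to 1, where 1 is 180 degrees; "grip": the gripper command: -1 is shut, 1 is fully open, values between are in proportion. In form: [{"dx": .., "dy": .., "dz": .., "wx": .., "wy": .., "wz": .., "grip": ..}, ...]. A call has 1 to 10 rows; each row is the pose to reach, as a shift and turn from the pose commanded when the call began, along the tool's axes at that moment, turning the shorter way round; what a row does not reach only later rows make up. A row lasts 1/8 s, in which the tool goes at most 62.5 mm and 10.7 degrees, less where a joint would pass 70% of its speed; a pose out of reach is approached as far as the arm can. A call with a number of a shift or a turn outside -1 to 1 is refused whole. A call with a gripper value outside its range is refused whole. The fingers move at their own pace and stop on an object; "grip_force" is the grip in N (left out, the last holds). Time passes only in rows, so rows that repeat a pose let the fingers close. It gives the time, the measured TCP pose, the force, the opening and the grip force at its end, in the units of the state.
- arm.read_state(): the state, without advancing time (a new reading comes with each control period).
- arm.capture(name): name is "scene" or "top" or "wrist"; returns the picture (480x640x3 uint8, red, green, blue); there is no depth.
- arm.camera_model(name): a dict with "mtx" (3x3 intrinsics, pixels), "cam_to_world" (4x4, takes a point from camera to world coordinates); the wrist camera has in their place "T_tool_cam" (4x4, takes a point from camera to tool coordinates, whose origin is the TCP and whose axes are the flange's). Camera axes: x right, y down, z forward; pixel columns grow to the right and rows downward; lengths in m; the calibration is good to about 2 mm. A picture is of the moment at which its call begins: read the wrist's pose just before it. camera_model takes no time and is no camera call.
- arm.job_done(): hands the job in; it is judged then, once.
Trained networks look in the newest picture that a camera, given by its name, has taken for a name from the list of things; names that differ only in an ending like _2 or _b are one class to them, and where a whole thing is asked for, a point or a joint stands for the part that bears it (a point fixed in the world has none). Each returns a list of dicts, best first, with "score" (0 to 1); they miss things now and then, are a little off and sometimes report something else, mostly with a low value. They report only what shows in the picture. A call takes as long as a camera call. They do not tell look-alikes from the thing itself.
- arm.spot_in(camera, name): "bbox" ([left, top, right, bottom] in pixels, round what is visible of it).
The state is a dict: "time_s": time; "q": joint angles; "dq": joint speeds; "joint_torque": joint torques, N m; "ee_pos": TCP position; "orientation": TCP orientation; "ft_force": force on the tool from outside, world axes, zero at the start; "moment": the same for the moment, N m; "finger_gap": finger opening in m; "grip_force": force on a finger pad.
Only numpy, scipy, OpenCV 4.12 (cv2) and the standard library are available. Lean on these libraries where they do the work, as an engineer would, in place of code of your own. Each camera call takes 0.05 s, during which the arm holds its last target. There are 200 camera calls.

## Working session

There is one attempt and no reset: what is moved stays moved. The work goes in short steps, Python scripts to look and compute and a tool call to move; the robot and the scene stay as the last step left them, time stands still between calls to the robot, and variables do not carry over. Pictures are saved under pics/ and viewed, at most 10 in all, crops included, and the job is handed in when it is done.

Besides the shell and the picture viewer there is one more tool, called in YAML: its name, and indented under it one key for each argument. servo_tool: Moves the arm, as the interface text tells. Its arguments: {"type":"object","properties":{"commands":{"type":"array","items":{"type":"object","properties":{"dx":{"type":"number"},"dy":{"type":"number"},"dz":{"type":"number"},"wx":{"type":"number"},"wy":{"type":"number"},"wz":{"type":"number"},"grip":{"type":"number"}}}},"grip_force":{"type":"number"}},"required":["commands"]}

```bash
mkdir -p pics; cat > h.py <<'E'
import numpy as np, cv2
from station import arm
def ray(cam,px):
    m=arm.camera_model(cam); K=np.array(m["mtx"])
    if "cam_to_world" in m: T=np.array(m["cam_to_world"])
    else:
        s=arm.read_state(); B=np.eye(4); B[:3,:3]=s["orientation"]; B[:3,3]=s["ee_pos"]; T=B@np.array(m["T_tool_cam"])
    return T[:3,3], T[:3,:3]@np.linalg.solve(K,[px[0],px[1],1.])
def at(cam,px,z):
    o,d=ray(cam,px); return (o+d*(z-o[2])/d[2])
def snap(cam,fn):
    im=arm.capture(cam); cv2.imwrite("pics/"+fn,im[...,::-1]); return im
def proj(cam,p):
    m=arm.camera_model(cam); K=np.array(m["mtx"])
    if "cam_to_world" in m: T=np.array(m["cam_to_world"])
    else:
        s=arm.read_state(); B=np.eye(4); B[:3,:3]=s["orientation"]; B[:3,3]=s["ee_pos"]; T=B@np.array(m["T_tool_cam"])
    q=K@(np.linalg.inv(T)@np.append(p,1))[:3]; return q[:2]/q[2]
E
python3 - <<'E'
from h import *
np.set_printoptions(precision=3,suppress=True)
a=snap("top","top0.png"); b=snap("scene","scene0.png")
for c in("top","scene"):
    print(c,np.array(arm.camera_model(c)["cam_to_world"]))
    for n in("pot","park_mark","test_mark","stand","meter","panel","brush_jar","wheel","spool","blue_block","paint_jar"):
        for d in arm.spot_in(c,n)[:3]: print(c,n,round(d["score"],2),np.round(d["bbox"]))
s=arm.read_state(); print(s["time_s"],np.array(s["orientation"]),s["ee_pos"],s["finger_gap"])
print(arm.camera_model("wrist"))
E
```

```text
top [[-0.011 -0.99   0.141  0.417]
 [-1.     0.008 -0.017  0.014]
 [ 0.016 -0.141 -0.99   1.038]
 [ 0.     0.     0.     1.   ]]
top pot 0.75 [332. 198. 408. 255.]
top pot 0.56 [453. 312. 533. 373.]
top park_mark 0.73 [245. 206. 306. 270.]
top test_mark 0.68 [340. 216. 401. 261.]
top test_mark 0.58 [514. 242. 550. 270.]
top stand 0.94 [488. 229. 548. 283.]
top stand 0.94 [467. 160. 538. 218.]
top meter 0.8 [515. 242. 551. 270.]
top panel 0.8 [217. 145. 422. 290.]
top panel 0.4 [488. 229. 549. 281.]
top brush_jar 0.62 [ 92. 281. 163. 319.]
top wheel 0.81 [216. 322. 252. 368.]
top spool 0.56 [388. 324. 416. 348.]
top blue_block 0.94 [141. 169. 193. 200.]
top paint_jar 0.69 [337.  98. 370. 136.]
scene [[ 0.863  0.293 -0.411  1.036]
 [ 0.504 -0.46   0.731 -0.806]
 [ 0.025 -0.838 -0.545  0.625]
 [ 0.     0.     0.     1.   ]]
scene pot 0.92 [271. 222. 327. 285.]
scene pot 0.81 [102. 249. 165. 314.]
scene park_mark 0.68 [312. 217. 365. 243.]
scene test_mark 0.62 [271. 261. 327. 289.]
scene stand 0.94 [216. 316. 282. 385.]
scene stand 0.74 [133. 300. 212. 368.]
scene stand 0.62 [314. 219. 364. 243.]
scene meter 0.58 [150. 262. 188. 319.]
scene panel 0.98 [240. 202. 412. 327.]
scene brush_jar 0.63 [327. 119. 358. 183.]
scene spool 0.71 [190. 231. 212. 264.]
scene blue_block 0.85 [405. 187. 426. 217.]
scene blue_block 0.62 [323. 117. 360. 184.]
scene paint_jar 0.64 [389. 263. 423. 313.]
scene paint_jar 0.46 [135. 300. 211. 369.]
1.2 [[-0.973  0.231  0.   ]
 [ 0.231  0.973 -0.   ]
 [-0.    -0.    -1.   ]] [0.127 0.535 0.256] 0.08531647144166578
{'mtx': array([[331.481,   0.   , 319.834],
       [  0.   , 331.481, 241.931],
       [  0.   ,   0.   ,   1.   ]]), 'T_tool_cam': array([[ 0.001, -0.965, -0.262,  0.067],
       [ 1.   ,  0.001,  0.   , -0.001],
       [ 0.   , -0.262,  0.965, -0.118],
       [ 0.   ,  0.   ,  0.   ,  1.   ]])}
```

View pics/top0.png

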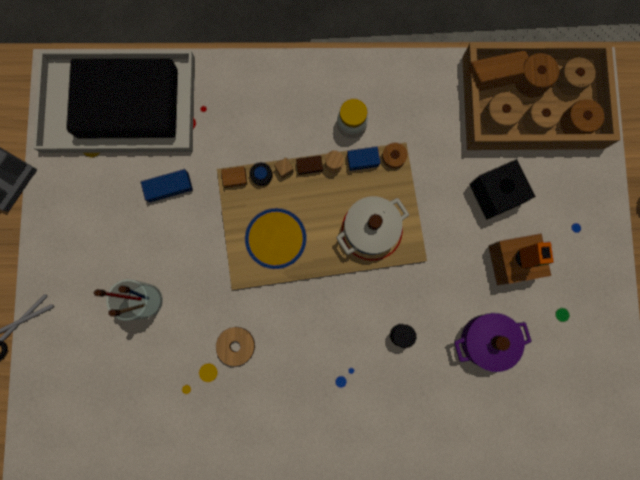

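View pics/scene0.png

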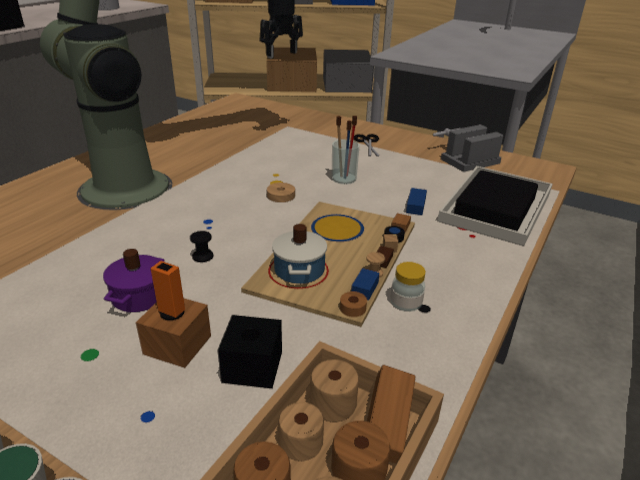

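The top view shows the blue pot's knob at (375,222), the yellow parking mark at (276,238), and the meter in the wooden stand at about (522,258).
- **Pot look-alike:** the purple pot at (493,342). I choose the blue one with the white lid, standing on the red ring.
- **Stand look-alike:** the black block at (503,188). I choose the wooden one holding the orange meter.

```bash
python3 - <<'E'
from h import *
np.set_printoptions(precision=4,suppress=True)
im=cv2.imread("pics/top0.png"); hsv=cv2.cvtColor(im,cv2.COLOR_BGR2HSV)
m=np.zeros(im.shape[:2],np.uint8); m[200:275,240:312]=cv2.inRange(hsv,(100,90,60),(125,255,255))[200:275,240:312]
y=np.zeros_like(m); y[200:275,240:312]=cv2.inRange(hsv,(20,150,100),(30,255,255))[200:275,240:312]
c=max(cv2.findContours(y|m,0,1)[0],key=cv2.contourArea); e=cv2.fitEllipse(c); print("park px",e,at("top",e[0],.012))
print("knob",at("top",(375,222),.112), "lid ctr",at("top",(372.5,227.5),.078))
o=cv2.inRange(hsv,(5,200,150),(14,255,255)); c=max([k for k in cv2.findContours(o,0,1)[0] if k[:,0,0].mean()>490],key=cv2.contourArea); print(c[:,0].min(0),c[:,0].max(0))
print("meter top",at("top",(546,253),.16),at("scene",(168,268),.16))
for p in((217,165),(407,144),(425,263),(232,290)): print("panel",at("top",p,.012))
for p in((488,243),(541,236),(550,276),(497,284)): print("stand",at("top",p,.07))
a=cv2.resize(im[120:300,320:560],None,fx=3.2,fy=3.2,interpolation=3); cv2.imwrite("pics/crop0.png",a)
E
```

```text
park px ((275.2087097167969, 238.19166564941406), (58.35249328613281, 59.4824333190918), 69.58869171142578) [0.5612 0.101  0.012 ]
knob [ 0.5743 -0.0824  0.112 ] lid ctr [ 0.57   -0.0812  0.078 ]Traceback (most recent call last):
  File "<stdin>", line 8, in <module>
ValueError: max() iterable argument is empty
```

```bash
python3 - <<'E'
from h import *
np.set_printoptions(precision=4,suppress=True)
im=cv2.imread("pics/top0.png")
for p in((217,165),(407,144),(425,263),(232,290)): print("panel",at("top",p,.012))
for p in((488,243),(541,236),(550,276),(497,284)): print("stand",at("top",p,.07))
print("meter top",at("top",(546,253),.16),at("scene",(168,268),.16))
a=cv2.resize(im[120:300,320:560],None,fx=3.2,fy=3.2,interpolation=cv2.INTER_CUBIC); cv2.imwrite("pics/crop0.png",a)
E
```

```text
panel [0.7076 0.2159 0.012 ]
panel [ 0.7483 -0.1602  0.012 ]
panel [ 0.5104 -0.1876  0.012 ]
panel [0.4623 0.1828 0.012 ]
stand [ 0.5408 -0.2933  0.07  ]
stand [ 0.5529 -0.392   0.07  ]
stand [ 0.4792 -0.4035  0.07  ]
stand [ 0.4657 -0.3058  0.07  ]
meter top [ 0.5116 -0.3607  0.16  ] [ 0.5208 -0.3582  0.16  ]
```

View pics/crop0.png

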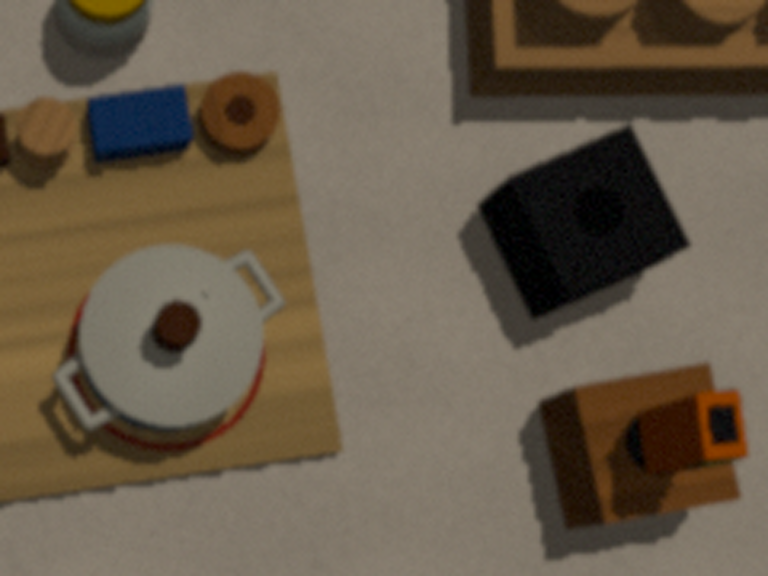

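servo_tool:
  commands:
    - {"dx": -1, "dy": -0.86, "grip": 1}
    - {"dx": -1, "dy": -0.86, "grip": 1}
    - {"dx": -1, "dy": -0.86, "grip": 1}
    - {"dx": -1, "dy": -0.86, "grip": 1}
    - {"dx": -1, "dy": -0.86, "grip": 1}
    - {"dx": -1, "dy": -0.86, "grip": 1}

```text
$.commands[0]: bad value
```

servo_tool:
  commands:
    - {"dx": -1, "dy": -0.86, "grip": 1}
    - {"dx": -1, "dy": -0.86, "grip": 1}
    - {"dx": -1, "dy": -0.86, "grip": 1}
    - {"dx": -1, "dy": -0.86, "grip": 1}
    - {"dx": -1, "dy": -0.86, "grip": 1}
    - {"dx": -1, "dy": -0.86, "grip": 1}

```text
$.commands[0]: bad value
```

servo_tool:
  commands:
    - {"dx": -0.3, "dy": -0.268, "dz": 0.2, "grip": 1}
    - {"dx": -0.3, "dy": -0.268, "dz": 0.2, "grip": 1}
    - {"dx": -0.3, "dy": -0.268, "dz": 0.2, "grip": 1}
    - {"dx": -0.3, "dy": -0.268, "dz": 0.2, "grip": 1}

```text
$.commands[0]: bad value
```

The crop shows the blue pot (knob at crop 177,325, which is px 375,222) with its ears diagonal. The meter box's long side runs roughly along world x. The moves were refused, so I'll resend them with every field filled in.

servo_tool:
  commands:
    - {"dx": -1, "dy": -0.86, "dz": 0, "wx": 0, "wy": 0, "wz": 0, "grip": 1}
    - {"dx": -1, "dy": -0.86, "dz": 0, "wx": 0, "wy": 0, "wz": 0, "grip": 1}
    - {"dx": -1, "dy": -0.86, "dz": 0, "wx": 0, "wy": 0, "wz": 0, "grip": 1}
    - {"dx": -1, "dy": -0.86, "dz": 0, "wx": 0, "wy": 0, "wz": 0, "grip": 1}
    - {"dx": -1, "dy": -0.86, "dz": 0, "wx": 0, "wy": 0, "wz": 0, "grip": 1}
    - {"dx": -1, "dy": -0.86, "dz": 0, "wx": 0, "wy": 0, "wz": 0, "grip": 1}

```text
time_s: 1.95
ee_pos: [0.3222, 0.2658, 0.2565]
orientation: [[-0.972, 0.235, 0.001], [0.235, 0.972, -0.0], [-0.001, 0.0, -1.0]]
ft_force: [1.1, 0.2, -0.0]
finger_gap: 0.0854
grip_force: 0.0
```

servo_tool:
  commands:
    - {"dx": -1, "dy": -0.86, "dz": 0, "wx": 0, "wy": 0, "wz": 0, "grip": 1}
    - {"dx": -1, "dy": -0.86, "dz": 0, "wx": 0, "wy": 0, "wz": 0, "grip": 1}
    - {"dx": -1, "dy": -0.86, "dz": 0, "wx": 0, "wy": 0, "wz": 0, "grip": 1}
    - {"dx": -1, "dy": -0.86, "dz": 0, "wx": 0, "wy": 0, "wz": 0, "grip": 1}
    - {"dx": -1, "dy": -0.86, "dz": 0, "wx": 0, "wy": 0, "wz": 0, "grip": 1}
    - {"dx": -1, "dy": -0.86, "dz": 0, "wx": 0, "wy": 0, "wz": 0, "grip": 1}

```text
time_s: 2.7
ee_pos: [0.5161, -0.0016, 0.2561]
orientation: [[-0.972, 0.235, 0.001], [0.235, 0.972, -0.0], [-0.001, -0.0, -1.0]]
ft_force: [-0.6, 0.3, 0.9]
finger_gap: 0.0853
grip_force: 0.0
```

servo_tool:
  commands:
    - {"dx": -0.3, "dy": -0.268, "dz": 0.2, "wx": 0, "wy": 0, "wz": 0, "grip": 1}
    - {"dx": -0.3, "dy": -0.268, "dz": 0.2, "wx": 0, "wy": 0, "wz": 0, "grip": 1}
    - {"dx": -0.3, "dy": -0.268, "dz": 0.2, "wx": 0, "wy": 0, "wz": 0, "grip": 1}
    - {"dx": -0.3, "dy": -0.268, "dz": 0.2, "wx": 0, "wy": 0, "wz": 0, "grip": 1}

```text
time_s: 3.2
ee_pos: [0.571, -0.08, 0.2062]
orientation: [[-0.973, 0.23, -0.001], [0.23, 0.973, 0.001], [0.001, 0.001, -1.0]]
ft_force: [-0.3, 0.1, -0.2]
finger_gap: 0.0854
grip_force: 0.0
```

```bash
python3 - <<'E'
from h import *
np.set_printoptions(precision=4,suppress=True)
im=snap("wrist","w1.png"); print(arm.read_state()["ee_pos"],proj("wrist",np.array([.5735,-.082,.112])))
print(arm.spot_in("wrist","pot")[:2])
E
```

```text
[ 0.5711 -0.0798  0.2068] [318.2752 259.0053]
[{'bbox': [0.4, 0.0, 77.9, 108.8], 'score': 0.7}, {'bbox': [247.7, 170.6, 396.6, 309.4], 'score': 0.57}]
```

View pics/w1.png

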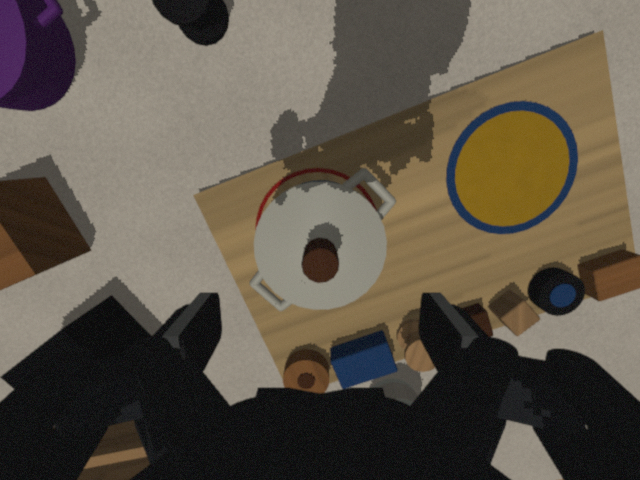

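servo_tool:
  commands:
    - {"dx": -0.01, "dy": -0.006, "dz": 0.2, "wx": 0, "wy": 0, "wz": 0, "grip": 1}
    - {"dx": -0.01, "dy": -0.006, "dz": 0.35, "wx": 0, "wy": 0, "wz": 0, "grip": 1}
    - {"dx": -0.01, "dy": -0.006, "dz": 0.38, "wx": 0, "wy": 0, "wz": 0, "grip": 1}
    - {"dx": -0.01, "dy": -0.006, "dz": 0.38, "wx": 0, "wy": 0, "wz": 0, "grip": 1}
    - {"dx": -0.01, "dy": -0.006, "dz": 0.38, "wx": 0, "wy": 0, "wz": 0, "grip": -1}
    - {"dx": -0.01, "dy": -0.006, "dz": 0.38, "wx": 0, "wy": 0, "wz": 0, "grip": -1}
    - {"dx": -0.01, "dy": -0.006, "dz": 0.38, "wx": 0, "wy": 0, "wz": 0, "grip": -1}
    - {"dx": -0.01, "dy": -0.006, "dz": 0.38, "wx": 0, "wy": 0, "wz": 0, "grip": -1}
  grip_force: 30

```text
time_s: 4.3
ee_pos: [0.5744, -0.0825, 0.112]
orientation: [[-0.973, 0.23, 0.002], [0.23, 0.973, 0.001], [-0.001, 0.002, -1.0]]
ft_force: [1.3, 3.2, 3.7]
finger_gap: 0.0249
grip_force: 31.8
```

```bash
python3 - <<'E'
from h import *
np.set_printoptions(precision=4,suppress=True)
im=cv2.imread("pics/w1.png"); hsv=cv2.cvtColor(im,cv2.COLOR_BGR2HSV)
y=cv2.inRange(hsv,(20,150,80),(30,255,255))|cv2.inRange(hsv,(100,90,40),(125,255,255)); y[:,:440]=0; y[240:]=0;y[:,590:]=0
c=max(cv2.findContours(y,0,1)[0],key=cv2.contourArea); e=cv2.fitEllipse(c); print(e)
s=dict(arm.read_state()); print(s["ee_pos"],s["finger_gap"],s["grip_force"],s["ft_force"])
m=arm.camera_model("wrist");B=np.eye(4);B[:3,:3]=[[-0.973,.23,-.001],[.23,.973,.001],[.001,.001,-1]];B[:3,3]=[0.5711,-0.0798,0.2068];T=B@np.array(m["T_tool_cam"])
def w(px,z):
    d=T[:3,:3]@np.linalg.solve(m["mtx"],[*px,1]); return T[:3,3]+d*(z-T[2,3])/d[2]
print("park",w(e[0],.012),"knob",w((320,262),.112))
E
```

```text
((511.6167297363281, 167.12396240234375), (119.634521484375, 139.45208740234375), 43.04731750488281)
[ 0.5744 -0.0825  0.112 ] 0.02485094137694236 31.802093982696533 [1.2837 3.1954 3.7029]
park [0.5594 0.1042 0.012 ] knob [ 0.5757 -0.0813  0.112 ]
```

servo_tool:
  commands:
    - {"dx": 0.012, "dy": 0.037, "dz": 0, "wx": 0, "wy": 0, "wz": 0, "grip": -1}
    - {"dx": 0.036, "dy": 0.112, "dz": 0, "wx": 0, "wy": 0, "wz": 0, "grip": -1}
    - {"dx": 0.063, "dy": 0.195, "dz": 0, "wx": 0, "wy": 0, "wz": 0, "grip": -1}
    - {"dx": 0.095, "dy": 0.295, "dz": 0, "wx": 0, "wy": 0, "wz": 0, "grip": -1}
    - {"dx": 0.127, "dy": 0.395, "dz": 0, "wx": 0, "wy": 0, "wz": 0, "grip": -1}
    - {"dx": 0.159, "dy": 0.495, "dz": 0, "wx": 0, "wy": 0, "wz": 0, "grip": -1}
    - {"dx": 0.19, "dy": 0.59, "dz": 0, "wx": 0, "wy": 0, "wz": 0, "grip": -1}
    - {"dx": 0.215, "dy": 0.67, "dz": 0, "wx": 0, "wy": 0, "wz": 0, "grip": -1}
    - {"dx": 0.227, "dy": 0.707, "dz": 0, "wx": 0, "wy": 0, "wz": 0, "grip": -1}
    - {"dx": 0.227, "dy": 0.707, "dz": 0, "wx": 0, "wy": 0, "wz": 0, "grip": -1}

```text
time_s: 5.55
ee_pos: [0.559, 0.1035, 0.1116]
orientation: [[-0.973, 0.229, -0.0], [0.229, 0.973, 0.002], [0.001, 0.002, -1.0]]
ft_force: [-2.2, -0.2, 7.1]
finger_gap: 0.025
grip_force: 31.7
```

```bash
python3 - <<'E'
from h import *
np.set_printoptions(precision=4,suppress=True)
im=snap("top","top1.png"); hsv=cv2.cvtColor(im[...,::-1].copy(),cv2.COLOR_BGR2HSV)
d=arm.spot_in("top","test_mark")[:2]; print(d)
a=cv2.resize(im[130:310,210:450,::-1],None,fx=3.2,fy=3.2,interpolation=cv2.INTER_CUBIC); cv2.imwrite("pics/crop1.png",a)
print(arm.read_state()["ee_pos"])
E
```

```text
[{'bbox': [340.0, 200.8, 399.9, 259.5], 'score': 0.56}]
[0.5591 0.1033 0.1117]
```

View pics/crop1.png

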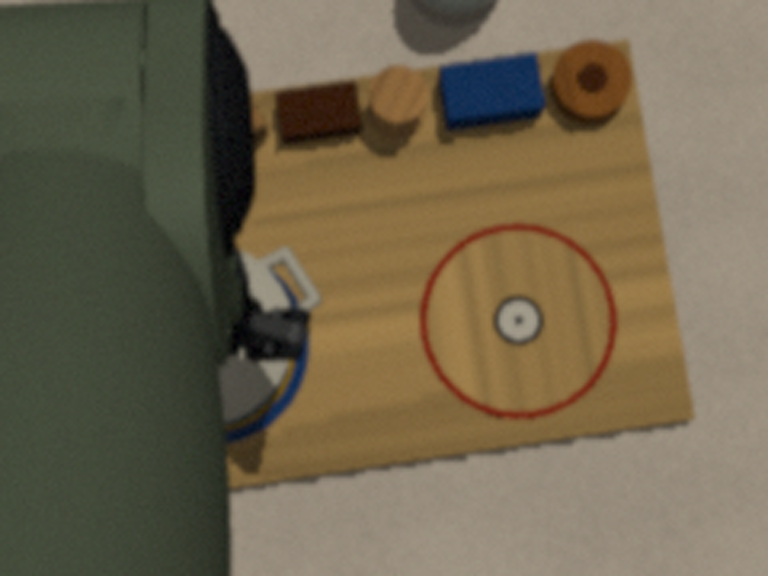

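The target is visible at crop (518,320), which is px (372,230), inside the red ring. The pot is over the yellow mark. Next I release it, rise, and head for the meter.

servo_tool:
  commands:
    - {"dx": 0, "dy": 0, "dz": 0, "wx": 0, "wy": 0, "wz": 0, "grip": 1}
    - {"dx": 0, "dy": 0, "dz": 0, "wx": 0, "wy": 0, "wz": 0, "grip": 1}
    - {"dx": 0, "dy": 0, "dz": 0, "wx": 0, "wy": 0, "wz": 0, "grip": 1}
    - {"dx": 0, "dy": 0, "dz": 0, "wx": 0, "wy": 0, "wz": 0, "grip": 1}
    - {"dx": 0, "dy": 0, "dz": -0.2, "wx": 0, "wy": 0, "wz": 0, "grip": 1}
    - {"dx": 0, "dy": 0, "dz": -0.4, "wx": 0, "wy": 0, "wz": 0, "grip": 1}
    - {"dx": 0, "dy": 0, "dz": -0.64, "wx": 0, "wy": 0, "wz": 0, "grip": 1}
    - {"dx": 0, "dy": 0, "dz": -0.64, "wx": 0, "wy": 0, "wz": 0, "grip": 1}

```text
time_s: 6.65
ee_pos: [0.5623, 0.1022, 0.2767]
orientation: [[-0.973, 0.231, 0.01], [0.231, 0.973, 0.001], [-0.01, 0.003, -1.0]]
ft_force: [-0.5, -0.0, -0.7]
finger_gap: 0.0851
grip_force: 0.0
```

servo_tool:
  commands:
    - {"dx": -0.12, "dy": -0.91, "dz": 0, "wx": 0, "wy": 0, "wz": 0, "grip": 1}
    - {"dx": -0.12, "dy": -0.91, "dz": 0, "wx": 0, "wy": 0, "wz": 0, "grip": 1}
    - {"dx": -0.12, "dy": -0.91, "dz": 0, "wx": 0, "wy": 0, "wz": 0, "grip": 1}
    - {"dx": -0.12, "dy": -0.91, "dz": 0, "wx": 0, "wy": 0, "wz": 0, "grip": 1}

```text
time_s: 7.15
ee_pos: [0.5351, -0.1286, 0.2703]
orientation: [[-0.973, 0.233, -0.001], [0.233, 0.973, 0.0], [0.001, 0.0, -1.0]]
ft_force: [0.3, -0.0, -0.2]
finger_gap: 0.0854
grip_force: 0.0
```

servo_tool:
  commands:
    - {"dx": -0.12, "dy": -0.91, "dz": 0, "wx": 0, "wy": 0, "wz": -0.11, "grip": 1}
    - {"dx": -0.12, "dy": -0.91, "dz": 0, "wx": 0, "wy": 0, "wz": -0.11, "grip": 1}
    - {"dx": -0.12, "dy": -0.91, "dz": 0, "wx": 0, "wy": 0, "wz": -0.11, "grip": 1}
    - {"dx": -0.12, "dy": -0.91, "dz": 0, "wx": 0, "wy": 0, "wz": -0.11, "grip": 1}
    - {"dx": -0.12, "dy": -0.91, "dz": 0, "wx": 0, "wy": 0, "wz": -0.11, "grip": 1}

```text
time_s: 7.78
ee_pos: [0.5116, -0.3578, 0.2695]
orientation: [[-0.994, -0.108, -0.001], [-0.108, 0.994, 0.001], [0.001, 0.001, -1.0]]
ft_force: [0.5, 1.0, -0.2]
finger_gap: 0.0855
grip_force: 0.0
```

```bash
python3 - <<'E'
from h import *
np.set_printoptions(precision=4,suppress=True)
w=snap("wrist","w2.png"); print(arm.read_state()["ee_pos"],arm.spot_in("wrist","meter")[:2],proj("wrist",np.array([.515,-.357,.16])))
im=snap("top","top2.png"); print(arm.spot_in("top","pot")[:2],arm.spot_in("top","meter")[:2])
print("target",at("top",(372,230),.012))
cv2.imwrite("pics/mix2.png",np.vstack([w[...,::-1][:400],cv2.resize(im[190:270,230:430,::-1],(500,200),interpolation=cv2.INTER_CUBIC).copy() if 0 else cv2.copyMakeBorder(cv2.resize(im[190:270,230:430,::-1],(500,200),interpolation=cv2.INTER_CUBIC),0,0,0,140,cv2.BORDER_CONSTANT)]))
E
```

```text
[ 0.5119 -0.3557  0.2697] [{'bbox': [298.5, 204.1, 337.5, 272.9], 'score': 0.58}] [315.978  252.4134]
[{'bbox': [232.5, 207.5, 308.6, 266.4], 'score': 0.65}, {'bbox': [451.2, 311.5, 532.8, 372.1], 'score': 0.59}] [{'bbox': [515.3, 244.3, 552.6, 268.4], 'score': 0.71}]
target [ 0.5756 -0.0866  0.012 ]
```

View pics/mix2.png

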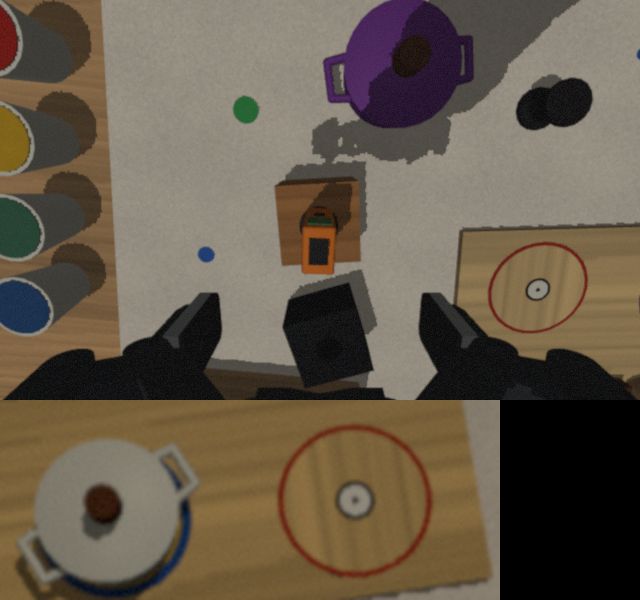

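The wrist view shows the meter's top face centred near (319,250). The wooden stand is below it, and the black one is clear of the grasp. The target is at (538,289). The lower inset shows the pot on the mark.

```bash
python3 - <<'E'
from h import *
np.set_printoptions(precision=4,suppress=True)
print("meter",at("wrist",(318.7,250),.16),"target",at("wrist",(538,289),.012))
print("knob top",at("top",(271.2,230.8),.112),"park top cam (0.5612,0.101)")
im=cv2.imread("pics/w2.png"); o=cv2.inRange(cv2.cvtColor(im,cv2.COLOR_BGR2HSV),(3,190,120),(14,255,255)); o[:180]=0;o[300:]=0;o[:,:280]=0;o[:,360:]=0
c=max(cv2.findContours(o,0,1)[0],key=cv2.contourArea); print(cv2.minAreaRect(c))
E
```

```text
meter [ 0.5141 -0.3541  0.16  ] target [ 0.5767 -0.0764  0.012 ]
knob top [0.5602 0.0996 0.112 ] park top cam (0.5612,0.101)
((317.7880554199219, 250.0111083984375), (32.014793395996094, 45.00518798828125), 2.2025980949401855)
```

servo_tool:
  commands:
    - {"dx": -0.006, "dy": 0.0, "dz": 0.2, "wx": 0, "wy": 0, "wz": 0, "grip": 1}
    - {"dx": -0.006, "dy": 0.0, "dz": 0.2, "wx": 0, "wy": 0, "wz": 0, "grip": 1}

```text
time_s: 8.28
ee_pos: [0.5126, -0.3513, 0.218]
orientation: [[-0.993, -0.114, -0.006], [-0.114, 0.993, 0.005], [0.005, 0.006, -1.0]]
ft_force: [-0.4, 0.8, -0.1]
finger_gap: 0.0854
grip_force: 0.0
```

servo_tool:
  commands:
    - {"dx": 0, "dy": 0.0, "dz": 0, "wx": 0, "wy": 0, "wz": 0, "grip": 1}
    - {"dx": 0, "dy": 0.0, "dz": 0, "wx": 0, "wy": 0, "wz": 0, "grip": 1}

```text
time_s: 8.52
ee_pos: [0.5152, -0.3548, 0.2234]
orientation: [[-0.994, -0.113, 0.002], [-0.113, 0.994, -0.002], [-0.002, -0.002, -1.0]]
ft_force: [0.2, -0.2, -0.5]
finger_gap: 0.0856
grip_force: 0.0
```

```bash
python3 - <<'E'
from h import *
np.set_printoptions(precision=4,suppress=True)
print(arm.read_state()["ee_pos"]); 
im=snap("wrist","w3.png")[...,::-1].copy(); o=cv2.inRange(cv2.cvtColor(im,cv2.COLOR_BGR2HSV),(3,190,120),(14,255,255)); o[:180]=0;o[330:]=0;o[:,:260]=0;o[:,380:]=0
c=max(cv2.findContours(o,0,1)[0],key=cv2.contourArea); r=cv2.minAreaRect(c); print(r,at("wrist",r[0],.16))
s=arm.read_state(); print(s["ee_pos"],np.array(s["orientation"]))
k=cv2.inRange(cv2.cvtColor(im,cv2.COLOR_BGR2HSV),(0,0,130),(180,60,255)); print(arm.spot_in("wrist","test_mark")[:2])
E
```

```text
[ 0.5152 -0.3548  0.2234]
((314.0, 270.5), (47.0, 40.0), 90.0) [ 0.515  -0.3588  0.16  ]
[ 0.5151 -0.3549  0.2232] [[-0.9936 -0.1128  0.0023]
 [-0.1128  0.9936 -0.002 ]
 [-0.0021 -0.0023 -1.    ]]
[{'bbox': [505.0, 247.3, 619.8, 350.6], 'score': 0.67}]
```

servo_tool:
  commands:
    - {"dx": 0, "dy": -0.014, "dz": 0.15, "wx": 0, "wy": 0, "wz": 0, "grip": 1}
    - {"dx": 0, "dy": -0.014, "dz": 0.3, "wx": 0, "wy": 0, "wz": 0, "grip": 1}
    - {"dx": 0, "dy": -0.014, "dz": 0.37, "wx": 0, "wy": 0, "wz": 0, "grip": 1}
    - {"dx": 0, "dy": -0.014, "dz": 0.37, "wx": 0, "wy": 0, "wz": 0, "grip": 1}
    - {"dx": 0, "dy": -0.014, "dz": 0.37, "wx": 0, "wy": 0, "wz": 0, "grip": 1}
    - {"dx": 0, "dy": -0.014, "dz": 0.37, "wx": 0, "wy": 0, "wz": 0, "grip": -1}
    - {"dx": 0, "dy": -0.014, "dz": 0.37, "wx": 0, "wy": 0, "wz": 0, "grip": -1}
    - {"dx": 0, "dy": -0.014, "dz": 0.37, "wx": 0, "wy": 0, "wz": 0, "grip": -1}
    - {"dx": 0, "dy": -0.014, "dz": 0.37, "wx": 0, "wy": 0, "wz": 0, "grip": -1}
  grip_force: 40

```text
time_s: 9.75
ee_pos: [0.5148, -0.358, 0.1292]
orientation: [[-0.994, -0.113, 0.0], [-0.113, 0.994, -0.0], [-0.0, -0.0, -1.0]]
ft_force: [-0.5, -0.2, 1.5]
finger_gap: 0.024
grip_force: 43.1
```

servo_tool:
  commands:
    - {"dx": 0, "dy": 0, "dz": -0.1, "wx": 0, "wy": 0, "wz": 0, "grip": -1}
    - {"dx": 0, "dy": 0, "dz": -0.25, "wx": 0, "wy": 0, "wz": 0, "grip": -1}
    - {"dx": 0, "dy": 0, "dz": -0.44, "wx": 0, "wy": 0, "wz": 0, "grip": -1}
    - {"dx": 0, "dy": 0, "dz": -0.44, "wx": 0, "wy": 0, "wz": 0, "grip": -1}
    - {"dx": -0.05, "dy": 0.15, "dz": -0.44, "wx": 0, "wy": 0, "wz": 0, "grip": -1}
    - {"dx": -0.12, "dy": 0.35, "dz": -0.44, "wx": 0, "wy": 0, "wz": 0, "grip": -1}
    - {"dx": -0.2, "dy": 0.55, "dz": -0.44, "wx": 0, "wy": 0, "wz": 0, "grip": -1}
    - {"dx": -0.26, "dy": 0.75, "dz": -0.44, "wx": 0, "wy": 0, "wz": 0, "grip": -1}
    - {"dx": -0.34, "dy": 0.92, "dz": -0.44, "wx": 0, "wy": 0, "wz": 0, "grip": -1}
    - {"dx": -0.362, "dy": 1, "dz": -0.44, "wx": 0, "wy": 0, "wz": 0, "grip": -1}

```text
time_s: 11.0
ee_pos: [0.5762, -0.0968, 0.2374]
orientation: [[-0.993, -0.115, -0.002], [-0.115, 0.993, 0.001], [0.002, 0.001, -1.0]]
ft_force: [0.3, -1.1, -1.6]
finger_gap: 0.0231
grip_force: 42.9
```

servo_tool:
  commands:
    - {"dx": 0, "dy": 0.04, "dz": 0.0, "wx": 0, "wy": 0, "wz": 0, "grip": -1}
    - {"dx": 0, "dy": 0.06, "dz": 0.12, "wx": 0, "wy": 0, "wz": 0, "grip": -1}
    - {"dx": 0, "dy": 0.06, "dz": 0.24, "wx": 0, "wy": 0, "wz": 0, "grip": -1}
    - {"dx": 0, "dy": 0.06, "dz": 0.28, "wx": 0, "wy": 0, "wz": 0, "grip": -1}
    - {"dx": 0, "dy": 0.06, "dz": 0.28, "wx": 0, "wy": 0, "wz": 0, "grip": -1}
    - {"dx": 0, "dy": 0.06, "dz": 0.28, "wx": 0, "wy": 0, "wz": 0, "grip": -1}

```text
time_s: 11.75
ee_pos: [0.5755, -0.0851, 0.1699]
orientation: [[-0.994, -0.112, 0.002], [-0.112, 0.994, -0.001], [-0.002, -0.001, -1.0]]
ft_force: [0.1, -0.3, -1.0]
finger_gap: 0.0237
grip_force: 42.8
```

```bash
python3 - <<'E'
from h import *
np.set_printoptions(precision=4,suppress=True)
s=arm.read_state(); p=np.array(s["ee_pos"]); print(p,np.array(s["orientation"]),s["finger_gap"],s["ft_force"])
w=snap("wrist","w4.png"); sc=snap("scene","s4.png"); 
tip=p+np.array(s["orientation"])@[0,0,.1192]; print("tip",tip)
print("scene proj tip",proj("scene",tip),"target",proj("scene",np.array([.5756,-.0866,.012])))
c=cv2.resize(sc[210:310,240:340],(400,400),interpolation=cv2.INTER_CUBIC)
w2=w[60:460,120:520]
cv2.imwrite("pics/mix4.png",np.hstack([c,w2])[...,::-1])
E
```

```text
[ 0.5755 -0.0851  0.1699] [[-0.9937 -0.1118  0.0017]
 [-0.1118  0.9937 -0.0006]
 [-0.0017 -0.0008 -1.    ]] 0.023660096995415127 [ 0.063  -0.3036 -1.0493]
tip [ 0.5757 -0.0852  0.0507]
scene proj tip [297.0658 253.7348] target [296.6581 270.2751]
```

View pics/mix4.png

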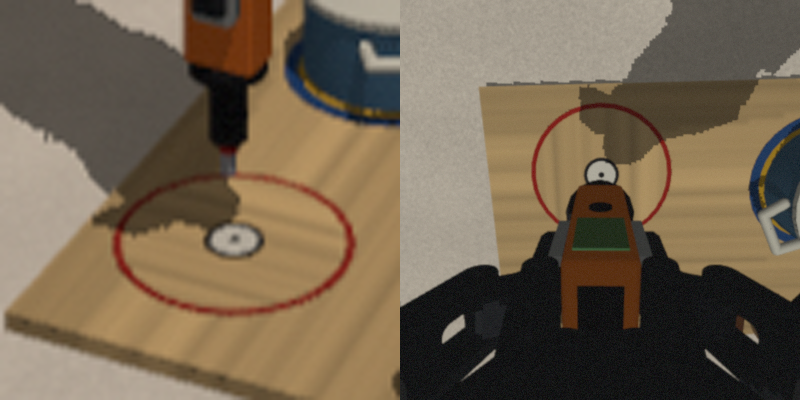

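Scene: tip at about px (297,253), matching the model. Target dot at px (298.5,270). Wrist: target at px (320,234).

```bash
python3 - <<'E'
from h import *
np.set_printoptions(precision=4,suppress=True)
print(at("scene",(298.5,270),.012),at("wrist",(320.5,234.5),.012),at("top",(372,230),.012))
E
```

```text
[ 0.5782 -0.0839  0.012 ] [ 0.5771 -0.0846  0.012 ] [ 0.5756 -0.0866  0.012 ]
```

servo_tool:
  commands:
    - {"dx": -0.006, "dy": 0, "dz": 0.06, "wx": 0, "wy": 0, "wz": 0, "grip": -1}
    - {"dx": -0.006, "dy": 0, "dz": 0.11, "wx": 0, "wy": 0, "wz": 0, "grip": -1}
    - {"dx": -0.006, "dy": 0, "dz": 0.14, "wx": 0, "wy": 0, "wz": 0, "grip": -1}
    - {"dx": -0.006, "dy": 0, "dz": 0.155, "wx": 0, "wy": 0, "wz": 0, "grip": -1}
    - {"dx": -0.006, "dy": 0, "dz": 0.165, "wx": 0, "wy": 0, "wz": 0, "grip": -1}
    - {"dx": -0.006, "dy": 0, "dz": 0.175, "wx": 0, "wy": 0, "wz": 0, "grip": -1}
    - {"dx": -0.006, "dy": 0, "dz": 0.182, "wx": 0, "wy": 0, "wz": 0, "grip": -1}
    - {"dx": -0.006, "dy": 0, "dz": 0.182, "wx": 0, "wy": 0, "wz": 0, "grip": -1}
    - {"dx": -0.006, "dy": 0, "dz": 0.182, "wx": 0, "wy": 0, "wz": 0, "grip": -1}
    - {"dx": -0.006, "dy": 0, "dz": 0.182, "wx": 0, "wy": 0, "wz": 0, "grip": -1}

```text
time_s: 13.1
ee_pos: [0.5762, -0.0842, 0.1234]
orientation: [[-0.994, -0.113, 0.0], [-0.113, 0.994, 0.0], [-0.0, 0.0, -1.0]]
ft_force: [-2.2, 1.2, 1.4]
finger_gap: 0.0237
grip_force: 43.2
```

```bash
python3 - <<'E'
from h import *
np.set_printoptions(precision=4,suppress=True)
sc=snap("scene","s5.png"); w=snap("wrist","w5.png"); s=arm.read_state(); print(s["ee_pos"],np.array(s["orientation"])[:,2],s["ft_force"],s["finger_gap"],s["grip_force"])
t=snap("top","top5.png")
cv2.imwrite("pics/mix5.png",np.hstack([cv2.resize(sc[220:290,265:335],(400,400),interpolation=cv2.INTER_CUBIC),w[60:460,120:520]])[...,::-1])
E
```

```text
[ 0.5762 -0.0842  0.1234] [ 0.0001  0.     -1.    ] [-1.8236  1.065   0.9594] 0.023979063831447444 43.23439300060272
```

View pics/mix5.png

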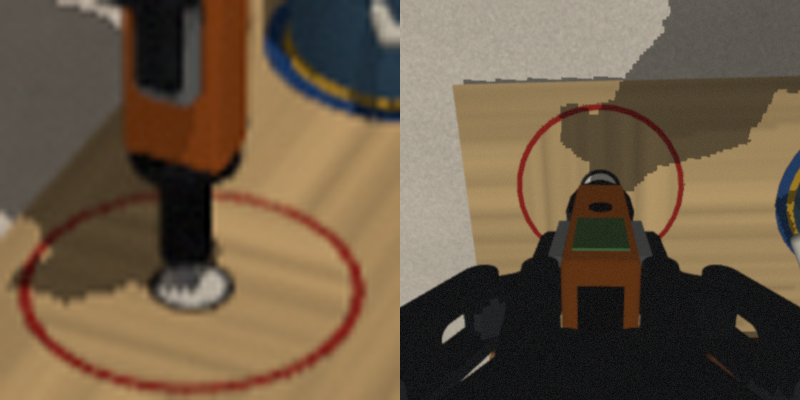

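```bash
python3 - <<'E'
from h import *
np.set_printoptions(precision=2,suppress=True)
p=np.array([.5762,-.0842,0])
for z in(.012,.027,.032,.065):print(z,proj("scene",p+[0,0,z]))
a=cv2.imread("pics/s4.png")[255:287,280:318];b=cv2.imread("pics/s5.png")[255:287,280:318]
b=cv2.convertScaleAbs(b,alpha=1.5); a=cv2.convertScaleAbs(a,alpha=1.5)
cv2.imwrite("pics/mix6.png",np.hstack([cv2.resize(x,(380,320),interpolation=cv2.INTER_NEAREST) for x in(a,b)]))
E
```

```text
0.012 [297.56 269.77]
0.027 [297.56 263.58]
0.032 [297.56 261.49]
0.065 [297.56 247.44]
```

View pics/mix6.png

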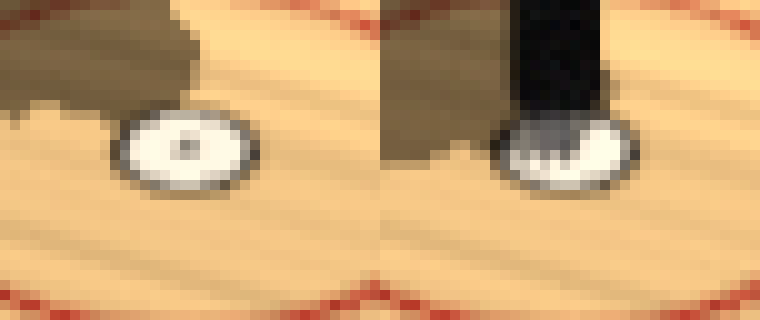

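```bash
python3 -c "
from station import arm
print(arm.job_done())"
```

```text
the job is handed in; nothing more can be done
None
```

I slid the pot to within about 2 mm of the parking mark's centre and let go. The meter is held upright on the target, tip within about 3 mm of centre and pushed in roughly 5–8 mm; I handed the job in there, with no verdict shown.

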